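# Close and screw down the pressure cooker

## Robot

A 6-joint arm with a two-finger parallel gripper is mounted at the origin on a cart in front of the work surface, level with it; the furniture and walls round the work are solid. World frame = base frame: x ahead of the robot, y to its left, z up, the work surface at z = 0. Lengths are in mm, angles in degrees, forces in N, time in s.
With the tool pointing down it reaches from about 300 to 850 mm from the base axis. Payload 4.2 kg.
Tool frame: the origin (TCP) lies at the very end of the fingers, on their centre line; the grasp point (between the pads) lies 19 mm behind it; z points along the fingers, y is the line along which they close (so a half turn about z gives the same grasp; the last joint's range is limited). The gripper opens to 91 mm and grips with 3 to 60 N. Pads are 32 mm wide; open, the fingers measure 118 mm over their backs; the gripper's body (76 mm by 178 mm) begins 60 mm behind the grasp point.
Start: joints at [63.541, 18.312, 89.639, -0, 72.044, -1.146], TCP at [245.856, 519.806, 213.976] pointing down, gripper open.
Joint ranges: [-177.97, 177.97], [-48.28, 115.42], [12.27, 149.76], [-77.06, 257.06], [2.81, 150.46], [-146.56, 146.56]. Speed limits (degrees/s): [147.25, 147.25, 180, 180, 180, 180].

## Interface

Orientations are given as [roll, pitch, yaw] about the fixed x, y, z axes, in that order (R = Rz(yaw) Ry(pitch) Rx(roll)).
In Python, from workcell import env, eyes gives the robot as it stands.
- The arm moves only by the tool send_rows, never from a script. Its argument "targets" is text: rows parted by semicolons, each of 7 numbers parted by spaces: the shift along the tool's x, y, z in m, then the turn, a rotation vector about the tool's x, y, z in degrees, then the opening in per cent of the stroke, from 0 (shut) to 100 (fully open). A call has 1 to 12 rows; each row is the pose to reach, as a shift and turn from the pose commanded when the call began, along the tool's axes at that moment; what a row does not reach only later rows make up. A row lasts 1/12 s, in which the tool goes at most 41.7 mm and 7.16 degrees, less where a joint would pass 70% of its speed; a pose out of reach is approached as far as the arm can. A call with a gripper value outside its range is refused whole. The fingers move at their own pace and stop on an object; "grip_force" is the grip in N (left out, the last holds). Time passes only in rows, so rows that repeat a pose let the fingers close. It gives the time, the measured TCP pose, the force, the opening and the grip force at its end, in the units of the state.
- env.state(): the state, without advancing time (a new reading comes with each control period).
- eyes.grab_frame(name): name is "scene" or "top" or "wrist"; returns a dict with "image" (400x640x3 uint8, blue, green, red), "fovy" (degrees; the focal length in pixels is half the picture's height over the tangent of half this angle, whatever the lens; pixels are square), "cx", "cy" (the principal point, pixels), "eye" and "attitude" of the camera in the world. Camera axes: x right, y up, looking along -z (the intrinsics and any distortion apply to the point x, -y, -z); pixel columns grow to the right and rows downward; lengths in mm; the calibration is good to about 2 mm. A picture is of the moment at which its call begins. There is no depth.
- env.job_done(): hands the job in; it is judged then, once.
The state is a dict: "time_s": time; "qpos": joint angles; "qvel": joint speeds; "effort": joint torques, N m; "ee_pos": TCP position; "ee_rot": TCP orientation; "force": force on the tool from outside, world axes, zero at the start; "torque": the same for the moment, N m; "gripper_width": finger opening in mm; "gripper_force": force on a finger pad.
Only numpy, scipy, OpenCV 4.12 (cv2) and the standard library are available. Lean on these libraries where they do the work, as an engineer would, in place of code of your own. Each camera call takes 0.05 s, during which the arm holds its last target. There are 200 camera calls.

## Task

Close up the pressure cooker with fingertip pushes: push the swinging bar round over the lid until it is fully home in its catch, and then push the arms of the three-armed screw handle round clockwise until the lid is screwed down tight and the handle turns no further. Pick nothing up: the lid stays seated on the pot, and the tubs and the thermometer round about stay where they stand.

Things in the scene. Friction and masses are not known exactly. Their poses are not given: they have to be found in the camera images.
- pot: Heavy round pressure cooker that does not move: 190 mm across, rim 120 mm high, loop handles at its own +y and -y reach 130 mm out, 93 mm high. Origin: centre of its underside. Its x axis runs along the closed bar: the bar's upright pivot is at x = +120 mm; the catch, an upright with a hooked lip (194 mm high, 16 mm wide), is at x = -106 mm and is open towards +y, whence the bar comes.
- lid: Loose aluminium lid, 200 mm across, seated on the pot's rim, with a central boss 22 mm above its seat. Origin: its centre, at the height of the seat on the rim (120 mm above the worktop).
- bar (a joint): Angle of the steel bar (26 mm wide, upper face 183 mm above the worktop) about its upright pivot. 0 = home in the catch, across the lid along the pot's x axis, where it stops; positive = swung open to the pot's +y side (clockwise seen from above), at most 1.3 rad. The pivot is stiff: the bar stays where it is left and takes about 6 N at its knob to swing.
- bar_knob (a point): Middle of the fixed black knob that stands up from the free end of the bar: 20 mm across, from 188 to 222 mm above the worktop, 258 mm from the pivot. This point is on its axis 205 mm above the worktop.
- handle (a joint): Turn of the three-armed screw handle on the bar, 120 mm from the bar's pivot. Grows clockwise seen from above, which screws it down by 10 mm a full turn. 0 = fully raised; at 6.0 rad is the stop (tight). It turns with about 0.1 N m of friction and stays where it is left. The foot meets the lid at about 4 rad; a spring in the foot then builds up to 12 N.
- handle_hub (a point): Centre of the handle's hub (30 mm across), at the height of the three arms' middle line, about 235 mm above the worktop at handle 0 and 10 mm lower at the stop. The hub and its cap reach 18 mm above this point. The bar's upper face and the nut on it (46 mm across, top at 189 mm) are below it.
- handle_arm (a point): Centre of the black ball (18 mm across) at the end of one of the three arms, 60 mm from the axis. The arms are level round bars 10 mm thick, 120 degrees apart; between them there is nothing but air down to the bar.
- press_foot: Rubber-faced foot under the spindle, 32 mm across, that presses on the lid's boss. Origin: centre of its underside.
- round_tub: Loose round plastic tub, 98 mm across, 61 mm high, standing in front of the pot to the left. Origin: centre of its underside.
- tub_on_scale: Loose square lidded tub, 109 x 122 x 66 mm, standing on the platter (44 mm high) of the bench scale on the right. Origin: on its underside.
- probe_thermometer: Loose probe thermometer, 22 x 184 x 17 mm, lying in front of the pot. Origin: on its underside.

How it is judged:
By the outcome, as a careful person would: the job done as asked, in the order asked, and still so for the second after the job is handed in, with the robot touching nothing.
It also fails if it takes over 64 s, if anything falls off the work surface, if the arm or the gripper's body presses on something with over 40 N, if the wrist force passes 120 N, or if a joint passes its speed limit or range.

## Working session

There is one attempt and no reset: what is moved stays moved. The work goes in short steps, Python scripts to look and compute and a tool call to move; the robot and the scene stay as the last step left them, time stands still between calls to the robot, and variables do not carry over. Pictures are saved under pics/ and viewed, at most 10 in all, crops included, and the job is handed in when it is done.

Besides the shell and the picture viewer there is one more tool, called as name(argument=value, ...), one argument or row to a line, values as JSON. send_rows: Moves the arm, as the interface text tells. Its arguments: {"type":"object","properties":{"targets":{"type":"string"},"grip_force":{"type":"number"}},"required":["targets"]}

```bash
mkdir -p pics; ls; python3 - <<'E'
from workcell import env, eyes
import cv2
s=env.state(); print(s['time_s'],s['ee_pos'],s['ee_rot'],s['gripper_width'])
for n in ("scene","top"):
    f=eyes.grab_frame(n); cv2.imwrite(f'pics/{n}0.png',f['image'])
    print(n,{k:v for k,v in f.items() if k!='image'})
E
```

```text
pics
0.0 [245.63942995 519.32343834 213.10257567] [-1.79896427e+02 -2.27241611e-03  1.54684153e+02] 91.31032237358235
scene {'fovy': 56.91128590136478, 'cx': 323.9242566347888, 'cy': 200.89911074354035, 'eye': array([-141.45401551, -557.83394128,  863.36503106]), 'attitude': array([ 49.08719525,   1.16360708, -56.5361477 ])}
top {'fovy': 53.75369633629372, 'cx': 320.97278565110685, 'cy': 199.74343572425838, 'eye': array([ 379.317294  ,  -96.69493943, 1158.47704182]), 'attitude': array([  9.68232958,   0.27090091, -90.25619025])}
```

View pics/scene0.png

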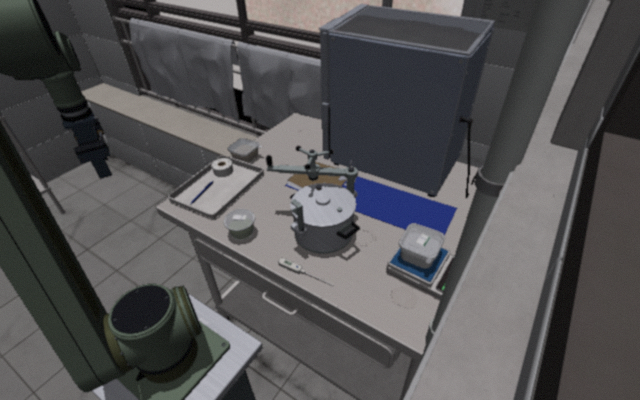

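View pics/top0.png

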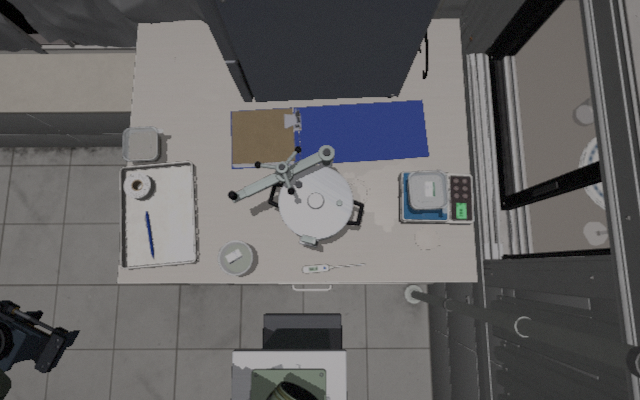

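The scene view shows the pot with the bar swung open to the left. In the top view the pot centre is at about (316,201), the pivot (326,156), the knob (233,196), the catch (308,240) and the hub (283,168). The arm balls look to be near (297,152), (258,165) and (294,190).

```bash
cat > h.py <<'E'
import numpy as np, cv2
from scipy.spatial.transform import Rotation as R
from workcell import env, eyes
def cam(f):
    F=200/np.tan(np.radians(f['fovy']/2)); return F,R.from_euler('xyz',f['attitude'],degrees=True).as_matrix(),np.array(f['eye'])
def plane(f,u,v,z):
    F,M,e=cam(f); d=M@np.array([(u-f['cx'])/F,-(v-f['cy'])/F,-1]); return e+d*(z-e[2])/d[2]
def proj(f,p):
    F,M,e=cam(f); c=M.T@(np.array(p,float)-e); return np.array([f['cx']-F*c[0]/c[2],f['cy']+F*c[1]/c[2]])
def blobs(f,thr,box,amin=8,amax=2000):
    x0,y0,x1,y1=box; g=f['image'].max(axis=2)[y0:y1,x0:x1]
    n,l,st,c=cv2.connectedComponentsWithStats((g<thr).astype(np.uint8))
    return [(c[i]+[x0,y0],st[i,4],st[i,2:4]) for i in range(1,n) if amin<=st[i,4]<=amax]
def crop(f,box,k,name):
    x0,y0,x1,y1=box; cv2.imwrite(name,cv2.resize(f['image'][y0:y1,x0:x1],None,fx=k,fy=k,interpolation=cv2.INTER_CUBIC))
E
python3 - <<'E'
from h import *
t=eyes.grab_frame('top'); s=eyes.grab_frame('scene')
a=cv2.resize(t['image'][130:260,220:380],None,fx=5,fy=5,interpolation=cv2.INTER_CUBIC)[:600]
cv2.imwrite('pics/topc.png',a[:600])
crop(s,(250,135,370,260),4,'pics/scenec.png')
for n,f,b in(('top',t,(220,130,380,255)),('scene',s,(250,135,370,260))):
    for thr in (30,45):
        print(n,thr,[(np.round(c,1).tolist(),int(a),w.tolist()) for c,a,w in blobs(f,thr,b)])
for n,u,v,z in(('pot',316,201,142),('pivot',326,156,190),('knob',233,196,205),('catch',308,240,194),('hub',283,168,250)):
    print(n,plane(t,u,v,z).round(1))
E
```

```text
top 30 [([297.6, 149.4], 20, [6, 6]), ([257.2, 164.6], 20, [5, 6]), ([273.8, 193.6], 81, [14, 24]), ([290.7, 190.9], 25, [6, 5]), ([232.8, 195.6], 40, [8, 8]), ([357.2, 214.3], 79, [16, 24])]
top 45 [([297.8, 149.2], 26, [6, 6]), ([327.2, 162.5], 8, [5, 3]), ([257.2, 164.5], 26, [5, 6]), ([274.0, 193.9], 112, [15, 25]), ([290.8, 190.8], 29, [6, 6]), ([232.6, 195.4], 52, [8, 8]), ([357.0, 214.3], 122, [17, 24])]
scene 30 [([329.6, 145.8], 29, [5, 19]), ([268.9, 160.7], 32, [5, 9]), ([307.6, 166.6], 15, [4, 4]), ([313.1, 178.2], 12, [7, 3]), ([348.3, 232.1], 99, [22, 17])]
scene 45 [([329.5, 145.7], 72, [7, 22]), ([269.0, 161.0], 44, [5, 11]), ([307.6, 166.5], 22, [6, 5]), ([312.6, 177.5], 28, [9, 4]), ([348.9, 183.1], 18, [4, 12]), ([351.6, 189.0], 8, [2, 5]), ([300.4, 219.9], 69, [7, 23]), ([347.8, 231.2], 165, [23, 19])]
pot [549.5 -79.7 142. ]
pivot [ 657.1 -106.1  190. ]
knob [552.5 123.3 205. ]
catch [444.5 -60.8 194. ]
hub [611.1  -3.5 250. ]
```

View pics/topc.png

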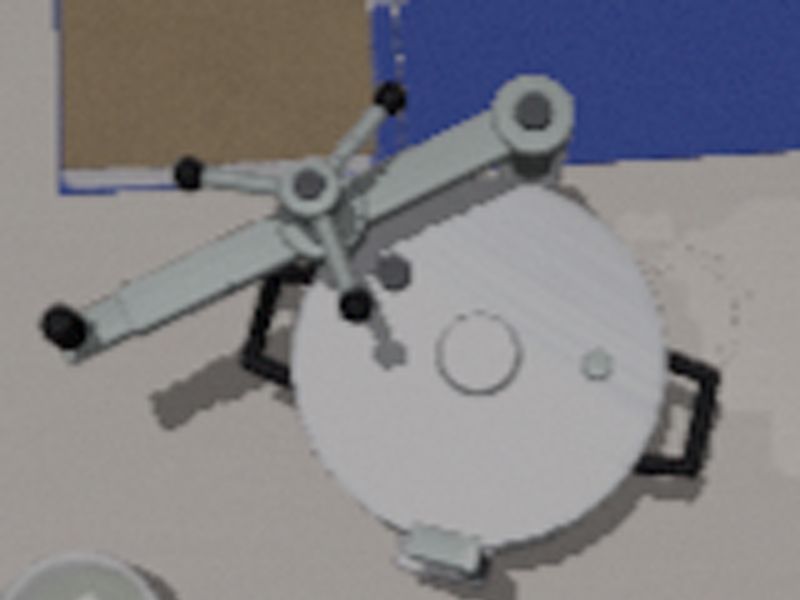

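View pics/scenec.png

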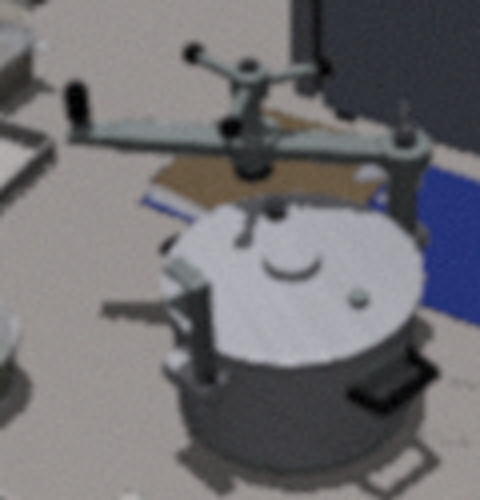

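The crops show the knob at top pixel (233,195), the pivot cap (327,152), the boss (316,200.5) and the catch (309,240). The three balls are at (298,149), (257,164.5) and (291,191). All of them are clear.

```bash
python3 - <<'E'
from h import *
t=eyes.grab_frame('top'); s=eyes.grab_frame('scene')
B=[plane(t,*p,235) for p in((297.8,149.2),(257.2,164.5),(290.8,190.8))]
hub=np.mean(B,0); print('balls',np.round(B,1).tolist(),'hub',hub.round(1),[round(np.linalg.norm(b-hub),1) for b in B],[round(np.degrees(np.arctan2(*(b-hub)[[1,0]])),1) for b in B])
boss=plane(t,315.8,200.5,142); piv=plane(t,326.8,152,200); kn=plane(t,232.7,195.4,209)
print('boss',boss.round(1),'piv',piv.round(1),'knob',kn.round(1),'reach',np.linalg.norm((kn-piv)[:2]),'hub-piv',np.linalg.norm((hub-piv)[:2]),'boss-piv',np.linalg.norm((boss-piv)[:2]))
print('catch',plane(t,308.5,239,194).round(1))
def tri(a,b):
    A=[];y=[]
    for f,(u,v) in((t,a),(s,b)):
        F,M,e=cam(f); d=M@np.array([(u-f['cx'])/F,-(v-f['cy'])/F,-1]);d/=np.linalg.norm(d);P=np.eye(3)-np.outer(d,d);A.append(P);y.append(P@e)
    return np.linalg.lstsq(np.vstack(A),np.hstack(y),rcond=None)
for n,a,b in(('knob',(232.7,195.4),(269,161)),('ball',(290.8,190.8),(307.6,166.5)),('boss',(315.8,200.5),(250+291/4,135+258/4))):
    r=tri(a,b);print(n,r[0].round(1),r[1].round(1))
x=np.degrees(np.arctan2(*(boss-piv)[[1,0]]));k=np.degrees(np.arctan2(*(kn-piv)[[1,0]]));h=np.degrees(np.arctan2(*(hub-piv)[[1,0]]))
print('dir pivot->boss',x,'pivot->knob',k,'->hub',h,'bar angle',(x-k)%360)
st=env.state();print(st['ee_pos'],st['ee_rot'],st['force'],st['time_s'])
E
```

```text
balls [[661.7, -37.3, 235.0], [624.0, 60.4, 235.0], [558.9, -21.2, 235.0]] hub [6.148e+02 6.000e-01 2.350e+02] [np.float64(60.3), np.float64(60.5), np.float64(60.1)] [np.float64(-39.0), np.float64(81.3), np.float64(-158.7)]
boss [550.8 -79.1 142. ] piv [ 664.6 -108.1  200. ] knob [553.3 123.1 209. ] reach 256.6468035953199 hub-piv 119.59435933074285 boss-piv 117.4310453886746
catch [446.9 -62.  194. ]
knob [554.2 124.4 203.6] [0.]
ball [559.4 -21.5 234.4] [0.5]
boss [551.  -78.8 139.7] [0.3]
dir pivot->boss 165.7243122766835 pivot->knob 115.71965656500304 ->hub 114.60169253011546 bar angle 50.004655711680456
[245.76831811 519.64472749 213.6740497 ] [-1.79968259e+02 -1.17992963e-03  1.54685820e+02] [-0.23335698 -0.34175072 -0.59486631] 0.3
```

send_rows(
  targets="-0.472 -0.196 -0.046 0 0 39 0; -0.472 -0.196 -0.046 0 0 39 0; -0.472 -0.196 -0.046 0 0 39 0; -0.472 -0.196 -0.046 0 0 39 0; -0.472 -0.196 -0.046 0 0 39 0; -0.472 -0.196 -0.046 0 0 39 0; -0.472 -0.196 -0.046 0 0 39 0; -0.472 -0.196 -0.046 0 0 39 0; -0.472 -0.196 -0.046 0 0 39 0; -0.472 -0.196 -0.046 0 0 39 0; -0.472 -0.196 -0.046 0 0 39 0; -0.472 -0.196 -0.046 0 0 39 0",
  grip_force=20,
)

```text
time_s: 1.3
ee_pos: [581.0, 148.7, 259.0]
ee_rot: [180.0, -0.0, 115.7]
force: [0.4, 0.7, 0.0]
gripper_width: 14.1
gripper_force: 0.0
```

```bash
cat >> h.py <<'E'
def rows(wp,grip=0,base=None):
    """wp: world (x,y,z,yaw); prints tool-frame rows from the present (or base) pose"""
    s=env.state(); p=np.array(base[:3] if base else s['ee_pos']); yaw=base[3] if base else s['ee_rot'][2]
    a=np.radians(yaw); M=np.array([[np.cos(a),np.sin(a),0],[np.sin(a),-np.cos(a),0],[0,0,-1]])
    print('; '.join('%.3f %.3f %.3f 0 0 %.0f %d'%(*(M.T@(np.array(w[:3])-p)/1000),-(((w[3]-yaw)+180)%360-180),grip) for w in wp))
P=np.array([665,-108.])
def bar(phi,back,z,r=262):
    a=np.radians(phi); q=P+r*np.array([np.cos(a),np.sin(a)])-back*np.array([-np.sin(a),np.cos(a)]); return (*q,z,phi)
E
python3 - <<'E'
from h import *
w=[bar(115.6,42,z) for z in(250,235,218,199,199)]+[bar(115.6,34,199),bar(115.6,30,199),bar(115.6,26,199)]+[bar(115.6+d,24,199) for d in(1,2.5,4.5,7)]
rows(w)
last=w[-1]; print(last)
for ds in ([9,11,13,15,17,19,21,23,25,27,29,31],):
    rows([bar(115.6+d,24,199) for d in ds],base=last); print(bar(115.6+ds[-1],24,199))
print(env.state()['force'],env.state()['gripper_width'])
E
```

```text
-0.006 0.007 0.009 0 0 0 0; -0.006 0.007 0.024 0 0 0 0; -0.006 0.007 0.041 0 0 0 0; -0.006 0.007 0.060 0 0 0 0; -0.006 0.007 0.060 0 0 0 0; -0.006 -0.001 0.060 0 0 0 0; -0.006 -0.005 0.060 0 0 0 0; -0.006 -0.009 0.060 0 0 0 0; -0.005 -0.016 0.060 0 0 -1 0; -0.005 -0.023 0.060 0 0 -2 0; -0.005 -0.032 0.060 0 0 -4 0; -0.005 -0.043 0.060 0 0 -7 0
(np.float64(544.0609118563733), np.float64(125.65302685603734), 199, 122.6)
0.001 -0.009 0.000 0 0 -2 0; 0.001 -0.018 0.000 0 0 -4 0; 0.001 -0.028 0.000 0 0 -6 0; 0.001 -0.037 0.000 0 0 -8 0; 0.000 -0.046 0.000 0 0 -10 0; -0.001 -0.055 0.000 0 0 -12 0; -0.002 -0.064 0.000 0 0 -14 0; -0.004 -0.073 0.000 0 0 -16 0; -0.005 -0.082 0.000 0 0 -18 0; -0.008 -0.091 0.000 0 0 -20 0; -0.010 -0.100 0.000 0 0 -22 0; -0.013 -0.109 0.000 0 0 -24 0
(np.float64(459.4813975870274), np.float64(56.26230262059067), 199, 146.6)
[0.40063778 0.66405873 0.04394073] 14.063200151518071
```

send_rows(
  targets="-0.006 0.007 0.009 0 0 0 0; -0.006 0.007 0.024 0 0 0 0; -0.006 0.007 0.041 0 0 0 0; -0.006 0.007 0.060 0 0 0 0; -0.006 0.007 0.060 0 0 0 0; -0.006 -0.001 0.060 0 0 0 0; -0.006 -0.005 0.060 0 0 0 0; -0.006 -0.009 0.060 0 0 0 0; -0.005 -0.016 0.060 0 0 -1 0; -0.005 -0.023 0.060 0 0 -2 0; -0.005 -0.032 0.060 0 0 -4 0; -0.005 -0.043 0.060 0 0 -7 0",
)

```text
time_s: 2.3
ee_pos: [545.3, 128.4, 200.2]
ee_rot: [179.6, 0.1, 122.9]
force: [5.1, 2.5, -0.4]
gripper_width: 0.4
gripper_force: 2.8
```

Contact is at the expected ~6 N, opposing the push. I'll continue along the arc.

send_rows(
  targets="0.001 -0.009 0.000 0 0 -2 0; 0.001 -0.018 0.000 0 0 -4 0; 0.001 -0.028 0.000 0 0 -6 0; 0.001 -0.037 0.000 0 0 -8 0; 0.000 -0.046 0.000 0 0 -10 0; -0.001 -0.055 0.000 0 0 -12 0; -0.002 -0.064 0.000 0 0 -14 0; -0.004 -0.073 0.000 0 0 -16 0; -0.005 -0.082 0.000 0 0 -18 0; -0.008 -0.091 0.000 0 0 -20 0; -0.010 -0.100 0.000 0 0 -22 0; -0.013 -0.109 0.000 0 0 -24 0",
)

```text
time_s: 3.3
ee_pos: [460.4, 58.4, 200.3]
ee_rot: [179.6, 0.3, 146.8]
force: [3.9, 3.4, 0.1]
gripper_width: 0.2
gripper_force: 2.7
```

```bash
python3 - <<'E'
from h import *
b=bar(146.6,24,199)
rows([bar(146.6+d,24,199) for d in(1.5,3,4.5,6,7.5,9,10.5,12,13,14,15,16)],base=b)
print(b,bar(162.6,24,199),env.state()['ee_pos'],env.state()['force'])
E
```

```text
0.001 -0.007 0.000 0 0 -2 0; 0.001 -0.014 0.000 0 0 -3 0; 0.001 -0.021 0.000 0 0 -4 0; 0.001 -0.028 0.000 0 0 -6 0; 0.001 -0.034 0.000 0 0 -8 0; 0.001 -0.041 0.000 0 0 -9 0; -0.000 -0.048 0.000 0 0 -10 0; -0.001 -0.055 0.000 0 0 -12 0; -0.001 -0.060 0.000 0 0 -13 0; -0.002 -0.064 0.000 0 0 -14 0; -0.003 -0.069 0.000 0 0 -15 0; -0.004 -0.073 0.000 0 0 -16 0
(np.float64(459.4813975870274), np.float64(56.26230262059067), 199, 146.6) (np.float64(422.16601294288154), np.float64(-6.7495445445145705), 199, 162.6) [460.38642209  58.43489027 200.29468678] [3.91108215 3.3596167  0.08222464]
```

send_rows(
  targets="0.001 -0.007 0.000 0 0 -2 0; 0.001 -0.014 0.000 0 0 -3 0; 0.001 -0.021 0.000 0 0 -4 0; 0.001 -0.028 0.000 0 0 -6 0; 0.001 -0.034 0.000 0 0 -8 0; 0.001 -0.041 0.000 0 0 -9 0; 0.000 -0.048 0.000 0 0 -10 0; -0.001 -0.055 0.000 0 0 -12 0; -0.001 -0.060 0.000 0 0 -13 0; -0.002 -0.064 0.000 0 0 -14 0; -0.003 -0.069 0.000 0 0 -15 0; -0.004 -0.073 0.000 0 0 -16 0",
)

```text
time_s: 4.3
ee_pos: [423.0, -4.5, 200.3]
ee_rot: [179.7, 0.2, 162.8]
force: [2.8, 3.9, 2.0]
gripper_width: 0.4
gripper_force: 2.8
```

send_rows(
  targets="0 -0.003 0 0 0 -1 0; 0 -0.005 0 0 0 -1 0; 0 -0.007 0 0 0 -2 0; 0 -0.009 0 0 0 -2 0; 0 -0.010 0 0 0 -3 0; 0 -0.011 0 0 0 -3 0; 0 -0.012 0 0 0 -3 0; 0 -0.013 0 0 0 -3 0",
)

```text
time_s: 4.97
ee_pos: [418.4, -16.5, 200.2]
ee_rot: [179.8, 0.1, 165.7]
force: [1.3, 5.1, 4.5]
gripper_width: 0.3
gripper_force: 2.9
```

send_rows(
  targets="0 -0.001 0 0 0 0 0; 0 -0.002 0 0 0 0 0; 0 -0.003 0 0 0 0 0; 0 -0.004 0 0 0 0 0; 0 -0.004 0 0 0 0 0",
)

```text
time_s: 5.38
ee_pos: [417.2, -20.5, 200.2]
ee_rot: [179.8, 0.1, 165.7]
force: [0.7, 5.0, 3.8]
gripper_width: 0.5
gripper_force: 2.6
```

```bash
python3 - <<'E'
from h import *
t=eyes.grab_frame('top'); crop(t,(250,130,390,260),4,'pics/top2.png')
print(env.state()['force'],env.state()['ee_pos'])
E
```

```text
[0.92583699 5.71934828 3.89086644] [417.15765921 -20.49341016 200.15119878]
```

View pics/top2.png

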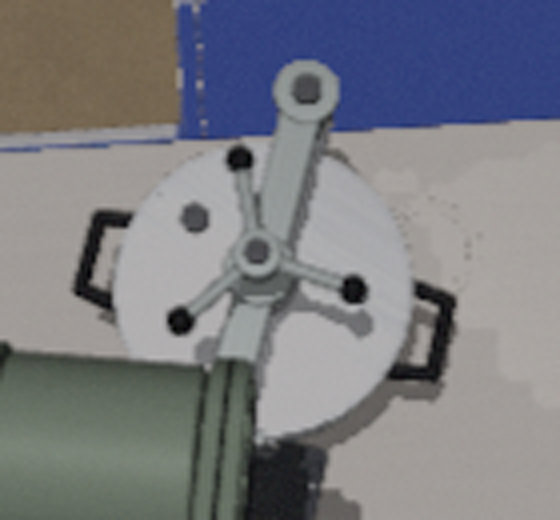

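The crop shows the bar nearly over the lid, with the hub at crop (257,250). The arm hides the catch. The force is still plain friction, so I'll push on in small steps until the force rises.

send_rows(
  targets="0 -0.001 0 0 0 0 0; 0 -0.002 0 0 0 0 0; 0 -0.003 0 0 0 0 0; 0 -0.004 0 0 0 0 0; 0 -0.004 0 0 0 0 0",
)

```text
time_s: 5.85
ee_pos: [416.3, -23.4, 200.2]
ee_rot: [179.6, 0.1, 165.7]
force: [1.0, 8.8, 4.1]
gripper_width: 0.7
gripper_force: 4.3
```

send_rows(
  targets="0 -0.001 0 0 0 0 0; 0 -0.002 0 0 0 0 0; 0 -0.002 0 0 0 0 0",
)

```text
time_s: 6.1
ee_pos: [416.3, -23.5, 200.3]
ee_rot: [179.4, 0.1, 165.6]
force: [1.8, 14.2, 3.7]
gripper_width: 0.7
gripper_force: 7.3
```

send_rows(
  targets="0 -0.001 0 0 0 0 0; 0 -0.002 0 0 0 0 0; 0 -0.002 0 0 0 0 0; 0 0.010 0 0 0 0 0; 0 0.030 0 0 0 0 0; 0 0.030 -0.040 0 0 0 0; 0 0.030 -0.080 0 0 0 0; 0 0.030 -0.100 0 0 0 0; 0 0.030 -0.100 0 0 0 0",
)

```text
time_s: 6.85
ee_pos: [424.8, 1.4, 304.2]
ee_rot: [179.9, 0.6, 165.7]
force: [-0.2, -0.1, 0.0]
gripper_width: 0.4
gripper_force: 0.0
```

send_rows(
  targets="-0.009 0.187 0 0 0 0 0; -0.009 0.187 0 0 0 0 0; -0.009 0.187 0 0 0 0 0; -0.009 0.187 0 0 0 0 0; -0.009 0.187 0 0 0 0 0; -0.009 0.187 0 0 0 0 0",
)

```text
time_s: 7.35
ee_pos: [477.9, 183.7, 297.4]
ee_rot: [180.0, -0.1, 166.0]
force: [0.5, -1.0, -0.6]
gripper_width: 0.3
gripper_force: 0.0
```

```bash
python3 - <<'E'
from h import *
t=eyes.grab_frame('top'); crop(t,(250,130,390,260),4,'pics/top3.png')
s=eyes.grab_frame('scene')
for c,a,w in blobs(t,40,(265,130,380,262)): print(c.round(1),a,w,plane(t,*c,233).round(1), plane(t,*c,209).round(1))
print([(c.round(1),a) for c,a,w in blobs(s,40,(250,130,375,240))])
E
```

```text
[309.6 169.5] 22 [6 5] [611.5 -66.  233. ] [617.5 -65.2 209. ]
[273.4 194.6] 83 [13 24] [550.4  20.5 233. ] [554.8  23.5 209. ]
[338.6 202.3] 27 [6 6] [ 531.  -134.9  233. ] [ 534.9 -135.9  209. ]
[357.1 214.4] 110 [16 24] [ 501.8 -178.3  233. ] [ 504.9 -180.4  209. ]
[295.4 210.3] 27 [6 6] [512.3 -32.3 233. ] [515.7 -30.7 209. ]
[301.2 251. ] 36 [7 7] [416.4 -46.4 233. ] [417.3 -45.1 209. ]
[(array([328.6, 141.4]), np.int32(46)), (array([300.5, 176. ]), np.int32(16)), (array([335. , 184.2]), np.int32(20)), (array([322.4, 197.7]), np.int32(26)), (array([284.4, 204.1]), np.int32(55)), (array([348.3, 231.7]), np.int32(122))]
```

View pics/top3.png

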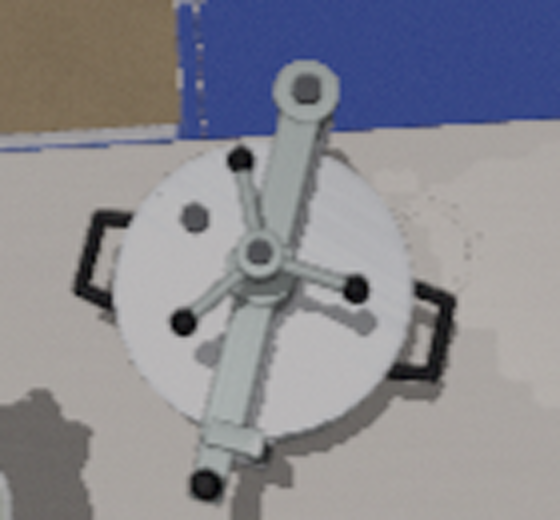

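The bar now lies under the catch lip. The knob is at (417,-45), bearing 165.8°, which is home. The balls sit at about 11°, -110° and 131° around a hub at about (550,-78). I'll enter the gap at -49° and sweep clockwise against the -110° arm, so the final push at the stop tends to close the bar rather than open it.

```bash
cat >> h.py <<'E'
H=np.array([550,-78.])
def arc(ang,z=210,r=46,yaw=166):
    a=np.radians(ang); return (H[0]+r*np.cos(a),H[1]+r*np.sin(a),z,yaw)
E
python3 - <<'E'
from h import *
rows([arc(-49,292)]*1)
b=arc(-49,292)
rows([arc(-49,z) for z in(270,240,210,210)]+[arc(a) for a in(-55,-61,-67,-73,-79,-85,-92,-100)],base=b)
b=arc(-100)
rows([arc(a) for a in np.arange(-108,-197,-8)],base=b)
E
```

```text
-0.172 -0.259 0.006 0 0 -0 0
0.000 0.000 0.022 0 0 0 0; 0.000 0.000 0.052 0 0 0 0; 0.000 0.000 0.082 0 0 0 0; 0.000 0.000 0.082 0 0 0 0; 0.003 -0.004 0.082 0 0 0 0; 0.006 -0.007 0.082 0 0 0 0; 0.010 -0.010 0.082 0 0 0 0; 0.014 -0.013 0.082 0 0 0 0; 0.018 -0.015 0.082 0 0 0 0; 0.023 -0.017 0.082 0 0 0 0; 0.028 -0.019 0.082 0 0 0 0; 0.034 -0.020 0.082 0 0 0 0
0.006 -0.000 0.000 0 0 0 0; 0.013 0.001 0.000 0 0 0 0; 0.019 0.003 0.000 0 0 0 0; 0.025 0.005 0.000 0 0 0 0; 0.030 0.009 0.000 0 0 0 0; 0.035 0.013 0.000 0 0 0 0; 0.039 0.018 0.000 0 0 0 0; 0.043 0.023 0.000 0 0 0 0; 0.046 0.029 0.000 0 0 0 0; 0.048 0.035 0.000 0 0 0 0; 0.049 0.041 0.000 0 0 0 0; 0.049 0.047 0.000 0 0 0 0
```

send_rows(
  targets="-0.172 -0.259 0.006 0 0 0 0; -0.172 -0.259 0.006 0 0 0 0; -0.172 -0.259 0.006 0 0 0 0; -0.172 -0.259 0.006 0 0 0 0; -0.172 -0.259 0.006 0 0 0 0; -0.172 -0.259 0.006 0 0 0 0; -0.172 -0.259 0.006 0 0 0 0; -0.172 -0.259 0.006 0 0 0 0; -0.172 -0.259 0.006 0 0 0 0; -0.172 -0.259 0.006 0 0 0 0",
)

```text
time_s: 8.28
ee_pos: [579.1, -115.2, 292.4]
ee_rot: [180.0, -0.1, 165.5]
force: [-0.2, 0.8, -0.2]
gripper_width: 0.5
gripper_force: 0.0
```

send_rows(
  targets="0.000 0.000 0.022 0 0 0 0; 0.000 0.000 0.052 0 0 0 0; 0.000 0.000 0.082 0 0 0 0; 0.000 0.000 0.082 0 0 0 0; 0.003 -0.004 0.082 0 0 0 0; 0.006 -0.007 0.082 0 0 0 0; 0.010 -0.010 0.082 0 0 0 0; 0.014 -0.013 0.082 0 0 0 0; 0.018 -0.015 0.082 0 0 0 0; 0.023 -0.017 0.082 0 0 0 0; 0.028 -0.019 0.082 0 0 0 0; 0.034 -0.020 0.082 0 0 0 0",
)

```text
time_s: 9.28
ee_pos: [543.0, -124.5, 211.3]
ee_rot: [-180.0, 0.1, 165.7]
force: [3.1, 0.2, 0.6]
gripper_width: 0.2
gripper_force: 1.3
```

Contact is about 3 N along the tangent. Sweeping on.

send_rows(
  targets="0.006 0.000 0.000 0 0 0 0; 0.013 0.001 0.000 0 0 0 0; 0.019 0.003 0.000 0 0 0 0; 0.025 0.005 0.000 0 0 0 0; 0.030 0.009 0.000 0 0 0 0; 0.035 0.013 0.000 0 0 0 0; 0.039 0.018 0.000 0 0 0 0; 0.043 0.023 0.000 0 0 0 0; 0.046 0.029 0.000 0 0 0 0; 0.048 0.035 0.000 0 0 0 0; 0.049 0.041 0.000 0 0 0 0; 0.049 0.047 0.000 0 0 0 0",
)

```text
time_s: 10.28
ee_pos: [506.0, -66.4, 210.5]
ee_rot: [-179.9, -0.1, 165.7]
force: [0.0, -3.2, -1.2]
gripper_width: 0.1
gripper_force: 1.6
```

```bash
python3 - <<'E'
from h import *
print(env.state()['ee_pos'],env.state()['force'])
for a0 in (-196,-292):
    rows([arc(a) for a in np.arange(a0-8,a0-97,-8)],base=arc(a0)); print(arc(a0-96))
E
```

```text
[505.99522921 -66.40232873 210.49253962] [ 0.01640411 -3.18757521 -1.20759125]
-0.001 0.006 0.000 0 0 0 0; -0.002 0.013 0.000 0 0 0 0; -0.005 0.019 0.000 0 0 0 0; -0.008 0.024 0.000 0 0 0 0; -0.012 0.029 0.000 0 0 0 0; -0.016 0.034 0.000 0 0 0 0; -0.022 0.037 0.000 0 0 0 0; -0.027 0.040 0.000 0 0 0 0; -0.033 0.043 0.000 0 0 0 0; -0.040 0.044 0.000 0 0 0 0; -0.046 0.044 0.000 0 0 0 0; -0.052 0.044 0.000 0 0 0 0
(np.float64(567.2319032971319), np.float64(-35.34954268992778), 210, 166)
-0.006 -0.001 0.000 0 0 0 0; -0.012 -0.004 0.000 0 0 0 0; -0.018 -0.007 0.000 0 0 0 0; -0.023 -0.010 0.000 0 0 0 0; -0.028 -0.015 0.000 0 0 0 0; -0.032 -0.020 0.000 0 0 0 0; -0.035 -0.025 0.000 0 0 0 0; -0.037 -0.031 0.000 0 0 0 0; -0.039 -0.038 0.000 0 0 0 0; -0.040 -0.044 0.000 0 0 0 0; -0.039 -0.050 0.000 0 0 0 0; -0.038 -0.057 0.000 0 0 0 0
(np.float64(590.6155892715107), np.float64(-99.59569188815095), 210, 166)
```

send_rows(
  targets="-0.001 0.006 0.000 0 0 0 0; -0.002 0.013 0.000 0 0 0 0; -0.005 0.019 0.000 0 0 0 0; -0.008 0.024 0.000 0 0 0 0; -0.012 0.029 0.000 0 0 0 0; -0.016 0.034 0.000 0 0 0 0; -0.022 0.037 0.000 0 0 0 0; -0.027 0.040 0.000 0 0 0 0",
)

```text
time_s: 10.95
ee_pos: [543.1, -33.9, 210.5]
ee_rot: [180.0, -0.1, 165.7]
force: [-4.5, -0.9, 0.2]
gripper_width: 0.4
gripper_force: 1.7
```

```bash
python3 - <<'E'
from h import *
print(env.state()['ee_pos'],env.state()['force'])
for a0 in (-260,-296,-328):
    rows([arc(a0-d) for d in range(6,37,6)],base=arc(a0)); print(arc(a0-36))
E
```

```text
[543.06322998 -33.8781254  210.53939008] [-4.49006379 -0.92282417  0.19008712]
-0.004 0.002 0.000 0 0 0 0; -0.009 0.003 0.000 0 0 0 0; -0.014 0.004 0.000 0 0 0 0; -0.019 0.004 0.000 0 0 0 0; -0.024 0.004 0.000 0 0 0 0; -0.028 0.003 0.000 0 0 0 0
(np.float64(570.1650727522975), np.float64(-36.65547387023832), 210, 166)
-0.005 -0.001 0.000 0 0 0 0; -0.009 -0.003 0.000 0 0 0 0; -0.013 -0.005 0.000 0 0 0 0; -0.017 -0.008 0.000 0 0 0 0; -0.021 -0.011 0.000 0 0 0 0; -0.025 -0.014 0.000 0 0 0 0
(np.float64(590.6155892715107), np.float64(-56.40430811184902), 210, 166)
-0.003 -0.004 0.000 0 0 0 0; -0.006 -0.007 0.000 0 0 0 0; -0.009 -0.011 0.000 0 0 0 0; -0.011 -0.016 0.000 0 0 0 0; -0.012 -0.020 0.000 0 0 0 0; -0.013 -0.025 0.000 0 0 0 0
(np.float64(595.887946311952), np.float64(-81.20879779222976), 210, 166)
```

send_rows(
  targets="-0.004 0.002 0.000 0 0 0 0; -0.009 0.003 0.000 0 0 0 0; -0.014 0.004 0.000 0 0 0 0; -0.019 0.004 0.000 0 0 0 0; -0.024 0.004 0.000 0 0 0 0; -0.028 0.003 0.000 0 0 0 0",
)

```text
time_s: 11.45
ee_pos: [571.6, -38.2, 210.8]
ee_rot: [179.9, 0.0, 165.7]
force: [-3.0, 1.4, 0.9]
gripper_width: 0.7
gripper_force: 1.3
```

send_rows(
  targets="-0.005 -0.001 0.000 0 0 0 0; -0.009 -0.003 0.000 0 0 0 0; -0.013 -0.005 0.000 0 0 0 0; -0.017 -0.008 0.000 0 0 0 0; -0.021 -0.011 0.000 0 0 0 0; -0.025 -0.014 0.000 0 0 0 0",
)

```text
time_s: 11.95
ee_pos: [590.9, -57.5, 210.8]
ee_rot: [179.9, -0.2, 165.7]
force: [-9.9, 12.6, 4.9]
gripper_width: 0.2
gripper_force: 7.7
```

```bash
python3 - <<'E'
from h import *
s=env.state();print(s['ee_pos'],s['force'],np.degrees(np.arctan2(*(s['ee_pos'][:2]-H)[::-1])))
for a0 in (28,-2,-32,-62,-92):
    print(a0);rows([arc(a0-d) for d in range(5,31,5)],base=arc(a0))
E
```

```text
[590.93273203 -57.50883314 210.79036949] [-9.88065077 12.6302731   4.92069011] 26.592816523752422
28
-0.003 -0.003 0.000 0 0 0 0; -0.005 -0.006 0.000 0 0 0 0; -0.007 -0.010 0.000 0 0 0 0; -0.008 -0.014 0.000 0 0 0 0; -0.010 -0.017 0.000 0 0 0 0; -0.011 -0.021 0.000 0 0 0 0
-2
-0.001 -0.004 0.000 0 0 0 0; -0.001 -0.008 0.000 0 0 0 0; -0.001 -0.012 0.000 0 0 0 0; -0.001 -0.016 0.000 0 0 0 0; 0.000 -0.020 0.000 0 0 0 0; 0.001 -0.024 0.000 0 0 0 0
-32
0.001 -0.004 0.000 0 0 0 0; 0.003 -0.007 0.000 0 0 0 0; 0.005 -0.011 0.000 0 0 0 0; 0.008 -0.014 0.000 0 0 0 0; 0.010 -0.017 0.000 0 0 0 0; 0.013 -0.020 0.000 0 0 0 0
-62
0.003 -0.003 0.000 0 0 0 0; 0.006 -0.005 0.000 0 0 0 0; 0.010 -0.007 0.000 0 0 0 0; 0.014 -0.008 0.000 0 0 0 0; 0.017 -0.010 0.000 0 0 0 0; 0.021 -0.011 0.000 0 0 0 0
-92
0.004 -0.001 0.000 0 0 0 0; 0.008 -0.001 0.000 0 0 0 0; 0.012 -0.001 0.000 0 0 0 0; 0.016 -0.001 0.000 0 0 0 0; 0.020 0.000 0.000 0 0 0 0; 0.024 0.001 0.000 0 0 0 0
```

send_rows(
  targets="0 -0.001 0 0 0 0 0; 0 -0.001 0 0 0 0 0",
)

```text
time_s: 12.12
ee_pos: [590.6, -57.3, 210.9]
ee_rot: [179.8, -0.2, 165.7]
force: [-4.6, 7.7, 2.8]
gripper_width: 0.6
gripper_force: 4.7
```

```bash
python3 - <<'E'
from h import *
s=env.state();print(s['ee_pos'],s['force'],s['torque'])
t=eyes.grab_frame('top'); f=eyes.grab_frame('scene')
a=[cv2.resize(i['image'][y:y+130,x:x+110],None,fx=3.5,fy=3.5,interpolation=cv2.INTER_CUBIC) for i,x,y in((t,265,130),(f,260,130))]
cv2.imwrite('pics/both.png',np.hstack(a))
print([(c.round(1),a) for c,a,w in blobs(t,40,(265,130,380,262))]);print([(c.round(1),a) for c,a,w in blobs(f,40,(260,130,370,260))])
E
```

```text
[590.64247119 -57.28241299 210.89528178] [-4.59337075  7.71574055  2.81414854] [1.31826345 0.74900522 0.05697361]
[(array([268.1, 161.8]), np.int32(283)), (array([314.4, 162.7]), np.int32(20)), (array([335.7, 177.6]), np.int32(397)), (array([302.1, 178.4]), np.int32(325)), (array([273.8, 190. ]), np.int32(60)), (array([357.1, 214.2]), np.int32(113)), (array([336.7, 205.6]), np.int32(31)), (array([301.2, 226.9]), np.int32(49))]
[(array([326.5, 145.9]), np.int32(1301)), (array([301., 176.]), np.int32(13)), (array([331.9, 187. ]), np.int32(22)), (array([322.6, 198.8]), np.int32(20)), (array([284.4, 204. ]), np.int32(52)), (array([348.1, 231.9]), np.int32(109))]
```

View pics/both.png

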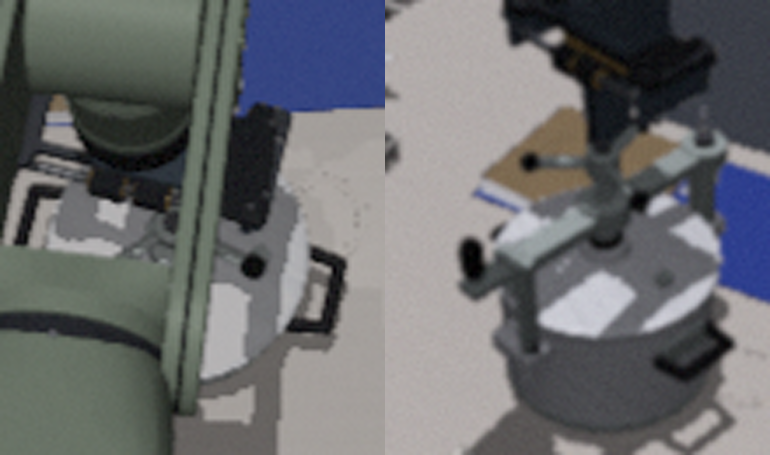

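```bash
cat >> h.py <<'E'
def tri(t,a,s,b):
    A=[];y=[]
    for f,(u,v) in((t,a),(s,b)):
        F,M,e=cam(f); d=M@np.array([(u-f['cx'])/F,-(v-f['cy'])/F,-1]);d/=np.linalg.norm(d);Q=np.eye(3)-np.outer(d,d);A.append(Q);y.append(Q@e)
    r=np.linalg.lstsq(np.vstack(A),np.hstack(y),rcond=None); return r[0].round(1),r[1].round(1)
E
python3 - <<'E'
from h import *
t=eyes.grab_frame('top'); s=eyes.grab_frame('scene')
print('ball2 before',tri(t,(338.6,202.3),s,(335,184.2)),'ball3 before',tri(t,(295.4,210.3),s,(300.5,176)))
print('ball now',tri(t,(336.7,205.6),s,(331.9,187)))
for z in (225,229): q=plane(t,336.7,205.6,z); print(z,q,np.degrees(np.arctan2(*(q[:2]-H)[::-1])))
E
python3 - <<'E'
from h import *
s=env.state();print(s['ee_pos'],s['force'],s['time_s'])
E
```

```text
ball2 before (array([ 530.5, -134.8,  235.5]), array([0.])) ball3 before (array([511.6, -32.1, 234.7]), array([0.5]))
ball now (array([ 523.2, -130. ,  228.6]), array([0.7]))
225 [ 524.18597309 -130.56854064  225.        ] -116.15356172524042
229 [ 523.56520291 -130.42339042  229.        ] -116.75978904163516
[590.64009455 -57.27446064 210.89979629] [-3.8491184   7.3099879   2.47864943] 12.3167
```

send_rows(
  targets="0 -0.001 0 0 0 0 0; 0 -0.002 0 0 0 0 0; 0 -0.002 0 0 0 0 0; 0 -0.002 0 0 0 0 0",
)

```text
time_s: 12.65
ee_pos: [590.6, -57.5, 210.9]
ee_rot: [179.6, -0.1, 165.7]
force: [-2.7, 11.6, 1.6]
gripper_width: 0.2
gripper_force: 5.9
```

The ball height has dropped from 235 to 228.6 mm over about 246° of turn. That puts the handle near 4.2 rad, where the foot meets the lid, so this is probably not the stop yet. I'll push a little harder.

send_rows(
  targets="0 -0.001 0 0 0 0 0; -0.001 -0.002 0 0 0 0 0; -0.001 -0.003 0 0 0 0 0; -0.001 -0.003 0 0 0 0 0; -0.001 -0.003 0 0 0 0 0",
)

```text
time_s: 13.07
ee_pos: [590.5, -57.9, 211.0]
ee_rot: [179.3, -0.2, 165.7]
force: [-3.7, 19.0, 1.8]
gripper_width: 0.6
gripper_force: 9.5
```

```bash
python3 - <<'E'
from h import *
s=env.state();print(s['ee_pos'],s['force'],s['torque'],s['time_s'],s['qpos'])
E
```

```text
[590.54367512 -57.85586882 210.98960883] [-3.67041098 19.01679655  1.76721614] [3.28589705 0.58385317 0.22051179] 13.0667 [ -7.11845948  20.15370568  87.31897509   0.76364634  72.68763831
 -83.05295515]
```

send_rows(
  targets="0.001 0.008 0 0 0 0 0; 0.001 0.012 0 0 0 0 0; 0.001 0.012 -0.035 0 0 0 0; 0.001 0.012 -0.070 0 0 0 0; 0.001 0.012 -0.090 0 0 0 0; 0.060 0.230 -0.090 0 0 0 0; 0.060 0.230 -0.090 0 0 0 0; 0.060 0.230 -0.090 0 0 0 0; 0.060 0.230 -0.090 0 0 0 0; 0.060 0.230 -0.090 0 0 0 0; 0.060 0.230 -0.090 0 0 0 0; 0.060 0.230 -0.090 0 0 0 0",
)

```text
time_s: 14.07
ee_pos: [590.7, 177.0, 300.7]
ee_rot: [179.9, 0.1, 165.9]
force: [-0.3, 0.4, -0.1]
gripper_width: 0.7
gripper_force: 0.0
```

```bash
python3 - <<'E'
from h import *
s=env.state();print(s['ee_pos'])
t=eyes.grab_frame('top'); f=eyes.grab_frame('scene')
a=[cv2.resize(i['image'][y:y+130,x:x+110],None,fx=3.5,fy=3.5,interpolation=cv2.INTER_CUBIC) for i,x,y in((t,265,130),(f,260,130))]
cv2.imwrite('pics/both2.png',np.hstack(a))
for c,a,w in blobs(t,40,(265,130,380,262)): q=plane(t,*c,226);print(c.round(1),a,q.round(1),'knob z209',plane(t,*c,209).round(1),np.degrees(np.arctan2(*(q[:2]-H)[::-1])).round(1))
print([(c.round(1),a) for c,a,w in blobs(f,40,(260,130,370,260))])
E
```

```text
[590.68383459 177.01929127 300.73763154]
[313.6 169.9] 23 [612.  -75.4 226. ] knob z209 [616.3 -75.1 209. ] 2.4
[273.3 195. ] 90 [550.5  21.6 226. ] knob z209 [553.7  23.8 209. ] 89.7
[357.2 214.3] 106 [ 502.9 -179.2  226. ] knob z209 [ 505.1 -180.7  209. ] -115.0
[336.8 205.8] 24 [ 523.6 -130.7  226. ] knob z209 [ 526.2 -131.4  209. ] -116.6
[293.2 207.8] 24 [519.4 -26.5 226. ] knob z209 [521.9 -25.2 209. ] 120.7
[301.1 251. ] 31 [416.6 -45.9 226. ] knob z209 [417.3 -45.  209. ] 166.5
[(array([328.6, 141.4]), np.int32(45)), (array([333.5, 164.8]), np.int32(8)), (array([300.7, 175.9]), np.int32(13)), (array([332.1, 187.3]), np.int32(15)), (array([322.8, 198.5]), np.int32(26)), (array([284.2, 204.1]), np.int32(60)), (array([348.4, 231.7]), np.int32(119))]
```

View pics/both2.png

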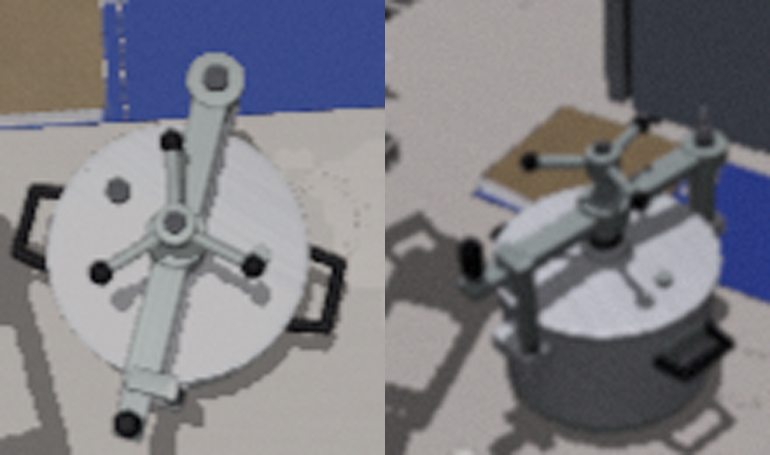

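The bar is still home, with its knob at (417,-45). The handle arms are now at 2°, -117° and 121°. To tell the real stop from a local obstruction, I'll push a different arm, the -117° one.

```bash
python3 - <<'E'
from h import *
rows([arc(-50,290)])
b=arc(-50,290)
rows([arc(-50,z) for z in(265,235,206,206)]+[arc(a,206) for a in(-57,-64,-70,-75,-79,-82,-85,-88)],base=b)
print(); rows([arc(a,206) for a in(-90,-92,-94,-96,-98,-100)],base=arc(-88,206))
E
```

```text
-0.060 -0.280 0.011 0 0 -0 0
0.000 0.000 0.025 0 0 0 0; 0.000 0.000 0.055 0 0 0 0; 0.000 0.000 0.084 0 0 0 0; 0.000 0.000 0.084 0 0 0 0; 0.004 -0.004 0.084 0 0 0 0; 0.008 -0.008 0.084 0 0 0 0; 0.011 -0.011 0.084 0 0 0 0; 0.015 -0.013 0.084 0 0 0 0; 0.018 -0.015 0.084 0 0 0 0; 0.020 -0.016 0.084 0 0 0 0; 0.022 -0.016 0.084 0 0 0 0; 0.025 -0.017 0.084 0 0 0 0

0.002 -0.000 0.000 0 0 0 0; 0.003 -0.001 0.000 0 0 0 0; 0.005 -0.001 0.000 0 0 0 0; 0.006 -0.001 0.000 0 0 0 0; 0.008 -0.002 0.000 0 0 0 0; 0.009 -0.002 0.000 0 0 0 0
```

send_rows(
  targets="-0.060 -0.280 0.011 0 0 0 0; -0.060 -0.280 0.011 0 0 0 0; -0.060 -0.280 0.011 0 0 0 0; -0.060 -0.280 0.011 0 0 0 0; -0.060 -0.280 0.011 0 0 0 0; -0.060 -0.280 0.011 0 0 0 0; -0.060 -0.280 0.011 0 0 0 0; -0.060 -0.280 0.011 0 0 0 0; -0.060 -0.280 0.011 0 0 0 0",
)

```text
time_s: 14.92
ee_pos: [578.1, -116.7, 289.8]
ee_rot: [-180.0, 0.0, 165.3]
force: [-0.6, -0.3, -0.2]
gripper_width: 0.3
gripper_force: 0.0
```

send_rows(
  targets="0 0 0.025 0 0 0 0; 0 0 0.055 0 0 0 0; 0 0 0.084 0 0 0 0; 0 0 0.084 0 0 0 0; 0.004 -0.004 0.084 0 0 0 0; 0.008 -0.008 0.084 0 0 0 0; 0.011 -0.011 0.084 0 0 0 0; 0.015 -0.013 0.084 0 0 0 0; 0.018 -0.015 0.084 0 0 0 0; 0.020 -0.016 0.084 0 0 0 0; 0.022 -0.016 0.084 0 0 0 0; 0.025 -0.017 0.084 0 0 0 0",
)

```text
time_s: 15.92
ee_pos: [554.5, -123.4, 207.2]
ee_rot: [179.9, 0.7, 165.6]
force: [13.9, 0.4, -2.8]
gripper_width: 0.4
gripper_force: 6.2
```

```bash
python3 - <<'E'
from h import *
t=eyes.grab_frame('top'); s=eyes.grab_frame('scene')
print('knob',tri(t,(301.1,251),s,(284.2,204.1)))
print('potloop(-y)',tri(t,(357.2,214.3),s,(348.4,231.7)))
print('balls',tri(t,(336.8,205.8),s,(332.1,187.3)),tri(t,(293.2,207.8),s,(300.7,175.9)),tri(t,(313.6,169.9),s,(333.5,164.8)))
st=env.state();print(st['ee_pos'],st['force'],st['torque'])
E
```

```text
knob (array([417.2, -44.3, 205. ]), array([0.6]))
potloop(-y) (array([ 519.7, -189.7,   89.7]), array([6.7]))
balls (array([ 523. , -130.4,  227.9]), array([0.2])) (array([518.8, -26.6, 228.2]), array([0.1])) (array([612.2, -76.6, 229. ]), array([3.8]))
[ 554.71119505 -123.371059    207.20518134] [10.24176805 -1.3914439  -1.33563528] [-0.11365666 -1.74027148 -0.09719506]
```

send_rows(
  targets="0.001 0 0 0 0 0 0; 0.001 0 0 0 0 0 0; 0.001 0 0 0 0 0 0; 0.001 0 0 0 0 0 0",
)

```text
time_s: 16.35
ee_pos: [554.6, -123.3, 207.2]
ee_rot: [179.9, 0.8, 165.7]
force: [11.3, -1.7, -1.7]
gripper_width: -0.1
gripper_force: 5.3
```

send_rows(
  targets="-0.008 0.002 0 0 0 0 0; -0.008 0.002 -0.030 0 0 0 0; -0.008 0.002 -0.060 0 0 0 0; -0.008 0.002 -0.060 0 0 0 0; 0.016 0.043 -0.060 0 0 0 0; 0.016 0.043 -0.060 0 0 0 0; 0.016 0.043 -0.060 0 0 0 0; 0.016 0.043 -0.050 0 0 0 0; 0.016 0.043 -0.044 0 0 0 0; 0.016 0.043 -0.042 0 0 0 0; 0.016 0.043 -0.042 0 0 0 0",
)

```text
time_s: 17.27
ee_pos: [543.8, -77.7, 246.2]
ee_rot: [-180.0, -0.2, 165.6]
force: [-0.3, 0.4, -1.0]
gripper_width: 0.3
gripper_force: 0.0
```

send_rows(
  targets="0 0 0.001 0 0 0 0; 0 0 0.001 0 0 0 0",
)

```text
time_s: 17.43
ee_pos: [544.5, -77.5, 246.5]
ee_rot: [-180.0, -0.0, 165.7]
force: [0.3, 0.2, 0.6]
gripper_width: 0.5
gripper_force: 0.0
```

send_rows(
  targets="0 0 0.001 0 0 0 0; 0 0 0.001 0 0 0 0",
)

```text
time_s: 17.6
ee_pos: [544.4, -77.3, 245.8]
ee_rot: [180.0, 0.0, 165.7]
force: [0.1, 0.2, 0.0]
gripper_width: 0.4
gripper_force: 0.0
```

send_rows(
  targets="0 0 0.001 0 0 0 0; 0 0 0.001 0 0 0 0",
)

```text
time_s: 17.77
ee_pos: [544.3, -77.1, 244.7]
ee_rot: [180.0, -0.0, 165.7]
force: [0.1, 0.3, -1.2]
gripper_width: 0.5
gripper_force: 0.0
```

send_rows(
  targets="0 0 0.001 0 0 0 0; 0 0 0.001 0 0 0 0",
)

```text
time_s: 17.93
ee_pos: [544.4, -77.1, 243.8]
ee_rot: [180.0, 0.0, 165.7]
force: [-0.5, -0.2, 0.3]
gripper_width: 0.5
gripper_force: 0.0
```

send_rows(
  targets="0 0 0.001 0 0 0 0; 0 0 0.001 0 0 0 0",
)

```text
time_s: 18.1
ee_pos: [544.5, -77.1, 243.7]
ee_rot: [180.0, 0.1, 165.7]
force: [-1.6, 0.6, 3.7]
gripper_width: 0.6
gripper_force: 2.3
```

Contact with the hub cap is at z ≈ 243.7, so the hub is at 225.7, which is the stop height (about 225.5). Two different arms also stalled firmly at the same handle angle. I'll retreat and check.

send_rows(
  targets="0 0 -0.030 0 0 0 0; 0 0 -0.060 0 0 0 0; 0 0 -0.070 0 0 0 0; 0.060 0.230 -0.080 0 0 0 0; 0.060 0.230 -0.080 0 0 0 0; 0.060 0.230 -0.080 0 0 0 0; 0.060 0.230 -0.080 0 0 0 0; 0.060 0.230 -0.080 0 0 0 0; 0.060 0.230 -0.080 0 0 0 0; 0.060 0.230 -0.080 0 0 0 0; 0.060 0.230 -0.080 0 0 0 0",
)

```text
time_s: 19.02
ee_pos: [542.8, 161.9, 322.0]
ee_rot: [-179.9, -0.0, 165.9]
force: [0.9, -0.8, 0.1]
gripper_width: 0.3
gripper_force: 0.0
```

```bash
python3 - <<'E'
from h import *
t=eyes.grab_frame('top'); cv2.imwrite('pics/final.png',t['image'])
for c,a,w in blobs(t,40,(265,130,380,262)): q=plane(t,*c,226);print(c.round(1),a,plane(t,*c,209).round(1),np.degrees(np.arctan2(*(q[:2]-H)[::-1])).round(1))
print(env.state()['ee_pos'],env.state()['time_s'])
E
```

```text
[313.6 170. ] 24 [616. -75. 209.] 2.4
[273.2 195.2] 84 [553.3  23.9 209. ] 89.9
[357.2 214. ] 108 [ 505.7 -180.5  209. ] -114.7
[336.8 205.8] 24 [ 526.2 -131.4  209. ] -116.6
[293.2 207.8] 24 [521.9 -25.2 209. ] 120.7
[301.  250.9] 33 [417.6 -44.7 209. ] 166.3
[542.84112768 160.66793314 322.12099589] 19.0667
```

View pics/final.png

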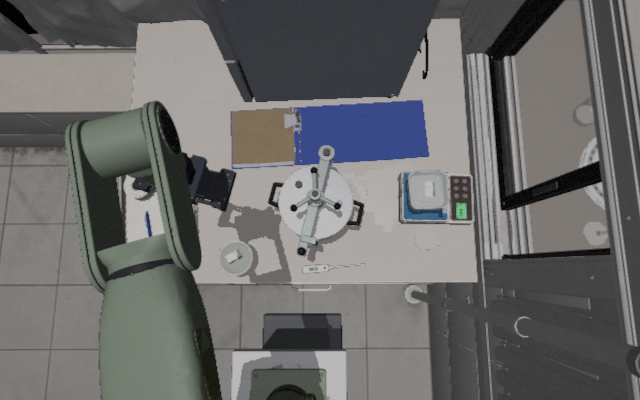

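The final view shows the bar in its catch with the knob at (301,251). The handle angles did not change after the second push, and the tubs and thermometer are where they started. Handing in.

```bash
python3 -c "
from workcell import env; print(env.job_done())"
```

```text
the job is handed in; nothing more can be done
None
```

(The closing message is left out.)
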